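# Balance the whirligig arms

### The job

One of the two painted whirligig arms, yellow or green, has a hidden lump of lead in one blade. Lay an arm across the knife-edge balancer, hub in the middle of the cork seat, and let go to see whether it stays level or tips. Finish with the sound arm resting level and centred on the balancer and the off-balance one lying in the orange shoebox lid.

Things in the scene. Friction and masses are not known exactly. Their poses are not given: they have to be found in the camera images.
- yellow_arm_mid (a point): Loose yellow two-blade arm, 220 mm along its y, underside flat. Wood hub 36 (x) x 44 (y) x 46 mm high, brass dot on top: grip it across x. Yellow blades 40 wide, 24 thick, black tips. Site: hub centre, 23 mm above the underside; z up. Sound: 110 g, balances at the hub; bad: 170 g, balances 28 mm off toward +y. Which arm is bad varies and cannot be seen. Starts flat on the table.
- green_arm_mid (a point): Loose green two-blade arm, 220 mm along its y, underside flat. Wood hub 36 (x) x 44 (y) x 46 mm high, brass dot on top: grip it across x. Green blades 40 wide, 24 thick, black tips. Site: hub centre, 23 mm above the underside; z up. Sound: 110 g, balances at the hub; bad: 170 g, balances 28 mm off toward +y. Which arm is bad varies and cannot be seen. Starts flat on the table.
- seat (a point): Balancer (fixed base 110 x 100 mm): middle of its 60 (x) x 120 (y) mm cork seat, 87 mm above the table; z up. The seat rocks, lightly sprung, on a knife edge along this x, 7 mm below; arms lie along this y. The point stays put. A sound arm within 10 mm of the middle settles within 7 degrees of level; a bad one tips to the stop at 12 degrees within 1 s and lies there without sliding.
- tray_in (a point): Orange shoebox lid, the reject tray: centre of its inner floor, 4 mm above the table; z up. Outside 190 mm along its x, 300 mm along its y, rim 32 mm above the table, walls 4 mm, fixed, open upward. An arm fits in lying along y.
Not all that is in view belongs to the job. There is more than one size of the part that bears green_arm_mid; the job needs the smaller. Of the things shaped like the part that bears yellow_arm_mid, the yellow one is meant.

How it is judged:
On the way:
1. an arm rests on the balancer's seat, let go (((x of yellow_arm_mid in the frame of seat between -0.03 and 0.03 m and y of yellow_arm_mid in the frame of seat between -0.03 and 0.03 m and z of yellow_arm_mid in the frame of seat between 0.012 and 0.036 m and contact force between the fingers and yellow_arm below 0.1 N) or (x of green_arm_mid in the frame of seat between -0.03 and 0.03 m and y of green_arm_mid in the frame of seat between -0.03 and 0.03 m and z of green_arm_mid in the frame of seat between 0.012 and 0.036 m and contact force between the fingers and green_arm below 0.1 N))), for 0.3 s.
At the end, for the whole second after the job is handed in: The sound arm rests on the seat, its hub centre within 15 mm of the middle along the arm and 22 mm across it, along the seat's y within 15 degrees, and level within 8.5 degrees; the other arm lies in the shoebox lid, its hub centre inside the rim; both are still (((x of yellow_arm_mid in the frame of seat between -0.022 and 0.022 m and y of yellow_arm_mid in the frame of seat between -0.015 and 0.015 m and z of yellow_arm_mid in the frame of seat between 0.015 and 0.033 m and angle between yellow_arm_mid's own z axis and vertical below 0.15 rad and angle between the y axis of yellow_arm_mid and the y axis of seat, either way round below 0.26 rad and x of green_arm_mid in the frame of tray_in between -0.09 and 0.09 m and y of green_arm_mid in the frame of tray_in between -0.14 and 0.14 m and z of green_arm_mid in the frame of tray_in between 0 and 0.05 m and linear speed of each of yellow_arm, green_arm below 0.02 m/s) or (x of green_arm_mid in the frame of seat between -0.022 and 0.022 m and y of green_arm_mid in the frame of seat between -0.015 and 0.015 m and z of green_arm_mid in the frame of seat between 0.015 and 0.033 m and angle between green_arm_mid's own z axis and vertical below 0.15 rad and angle between the y axis of green_arm_mid and the y axis of seat, either way round below 0.26 rad and x of yellow_arm_mid in the frame of tray_in between -0.09 and 0.09 m and y of yellow_arm_mid in the frame of tray_in between -0.14 and 0.14 m and z of yellow_arm_mid in the frame of tray_in between 0 and 0.05 m and linear speed of each of green_arm, yellow_arm below 0.02 m/s))); the robot touches nothing.
It also fails if it takes over 72 s, if anything falls off the work surface, if the arm or the gripper's body presses on something with over 40 N, if the wrist force passes 120 N, or if a joint passes its speed limit or range.

### The arm

A 7-joint arm with a two-finger parallel gripper is mounted at the origin on the work surface. World frame = base frame: x ahead of the robot, y to its left, z up, the work surface at z = 0. Lengths are in m, angles in rad, forces in N, time in s.
With the tool pointing down it reaches from about 0.35 to 0.9 m from the base axis. Payload 8.1 kg.
Tool frame: the origin (TCP) lies where the fingers leave the gripper's body, on its centre line; the fingertips stand 66 mm ahead of it and the grasp point (between the pads) lies 47 mm ahead of it (arm.tip_reach is the distance from the TCP to the fingertips, in m); z points along the fingers, y is the direction in which the jaws open and shut (so a half turn about z gives the same grasp; the last joint's range is limited). The gripper opens to 92 mm and grips with 3 to 60 N. Pads are 19 mm wide; open, the fingers measure 130 mm over their backs; the gripper's body (75 mm by 190 mm) begins 47 mm behind the grasp point.
Start: joints at [1.102, 0.434, 0.025, 1.573, -0.012, 1.134, -0.075], TCP at [0.224, -0.584, 0.292] pointing down, gripper open.
Joint ranges: [-2.62, 2.62], [-0.44, 2.09], [-1.27, 1.32], [0.08, 2.57], [-1.32, 4.46], [0.12, 2], [-2.74, 2.74]. Speed limits (rad/s): [2.22, 2.22, 3.01, 3.01, 3.14, 3.14, 3.14].

### API

Orientations are given as a rotation vector (axis times angle).
In Python, from cell import arm gives the robot as it stands.
- The arm moves only by the tool carry_out, never from a script. Its argument "plan" is a list of rows, each a list of 5 numbers: the shift along the world's x, y, z in cm, then the turn about the world's z in rad, then the finger opening in cm, from 0 to 9.18. In form: [[tx, ty, tz, spin, fingers], ...]. A call has 1 to 20 rows; each row is the pose to reach, as a shift and turn from the pose measured when the call began; what a row does not reach only later rows make up. A row lasts 1/10 s, in which the tool goes at most 50 mm and 8.59 degrees, less where a joint would pass 70% of its speed; a pose out of reach is approached as far as the arm can. A call with a gripper value outside its range is refused whole. The fingers move at their own pace and stop on an object; "squeeze" is the grip in N (left out, the last holds). Time passes only in rows, so rows that repeat a pose let the fingers close. It gives the time, the measured TCP pose, the force and the opening at its end, in the units of the state.
- arm.observe(): the state, without advancing time (a new reading comes with each control period).
- arm.get_image(name): name is "scene" or "top" or "wrist"; returns (picture, depth): 420x560x3 uint8, red, green, blue; 420x560 float32, m along the optical axis (not along the pixel's ray), 0 where there is no reading.
- arm.get_calibration(name): a dict with "intrinsics" (3x3 intrinsics, pixels), "D" ([k1, k2, p1, p2, k3] as OpenCV has them; the pictures are not rectified), "rvec" (rotation vector, rad) and "tvec" (3), from world to camera coordinates, as OpenCV has them; the wrist camera has in their place "tool_from_camera" (4x4, takes a point from camera to tool coordinates, whose origin is the TCP and whose axes are the flange's). Camera axes: x right, y down, z forward; pixel columns grow to the right and rows downward; lengths in m; the calibration is good to about 2 mm. A picture is of the moment at which its call begins: read the wrist's pose just before it. get_calibration takes no time and is no camera call.
- arm.sign_off(): hands the job in, once; it reports no verdict.
The state is a dict: "clock": time; "joints": joint angles; "dq": joint speeds; "joint_efforts": joint torques, N m; "position": TCP position; "ee_rot": TCP orientation; "force": force on the tool from outside, world axes, zero at the start; "ft_torque": the same for the moment, N m; "width": opening from 0.0 (shut) to 1.0 (fully open).
Only numpy, scipy, OpenCV 4.12 (cv2) and the standard library are available. Lean on these libraries where they do the work, as an engineer would, in place of code of your own. Each camera call takes 0.05 s, during which the arm holds its last target. There are 200 camera calls.

## Working session

There is one attempt and no reset: what is moved stays moved. The work goes in short steps, Python scripts to look and compute and a tool call to move; the robot and the scene stay as the last step left them, time stands still between calls to the robot, and variables do not carry over. Pictures are saved under pics/ and viewed, about 8 in all and at most 12, crops included, and the job is handed in when it is done.

Besides the shell and the picture viewer there is one more tool, called after ">>>" as a command line: name --pt "numbers of a row" for each row, then --argument value for the rest. carry_out: Moves the arm, as the interface text tells. Its arguments: {"type":"object","properties":{"plan":{"type":"array"},"squeeze":{"type":"number"}},"required":["plan"]}

```bash
mkdir -p pics; cat > h.py <<'E'
import numpy as np, cv2
from cell import arm
from scipy.spatial.transform import Rotation as R
def cloud(name):
    """world xyz per pixel, picture"""
    st=arm.observe(); im,d=arm.get_image(name); c=arm.get_calibration(name)
    h,w=d.shape; u,v=np.meshgrid(np.arange(w),np.arange(h))
    p=cv2.undistortPoints(np.stack([u,v],-1).reshape(-1,1,2).astype(np.float64),np.array(c["intrinsics"]),np.array(c["D"])).reshape(h,w,2)
    P=np.concatenate([p*d[...,None],d[...,None]],-1)
    if "rvec" in c:
        Rm=cv2.Rodrigues(np.array(c["rvec"],float))[0]; W=(P-np.array(c["tvec"]).reshape(3))@Rm
    else:
        T=np.array(c["tool_from_camera"]); P=P@T[:3,:3].T+T[:3,3]
        W=P@R.from_rotvec(st["ee_rot"]).as_matrix().T+np.array(st["position"])
    W[d==0]=np.nan
    return im,W
def save(n,im): cv2.imwrite("pics/"+n,im[...,::-1])
E
python3 - <<'E'
from h import *
a,W=cloud("top"); b,V=cloud("scene")
save("top0.png",a); save("scene0.png",b); np.savez("c0.npz",a=a,W=W,b=b,V=V)
print(arm.observe()); print(arm.tip_reach)
E
```

```text
{'clock': 0.1, 'joints': array([ 1.10238561,  0.43514998,  0.02497417,  1.57396113, -0.01159222,
        1.13398237, -0.0751122 ]), 'dq': array([ 0.00109342, -0.00120934, -0.00071511, -0.00096666, -0.00029186,
        0.0007452 ,  0.00066116]), 'joint_efforts': array([ 4.15878778e-03, -6.69121599e+01,  9.88358259e-01, -3.15147078e+01,
       -6.06121332e-02,  3.72959173e-02,  6.70830423e-05]), 'position': array([ 0.22340289, -0.58334453,  0.29154285]), 'ee_rot': array([-3.08792986e+00, -5.71057553e-01,  5.88318485e-04]), 'force': array([ 0.56238835,  0.10057106, -0.12709755]), 'ft_torque': array([0.00879805, 0.01500033, 0.01505839]), 'width': 1.0021626393782144}
0.0655
```

View pics/top0.png

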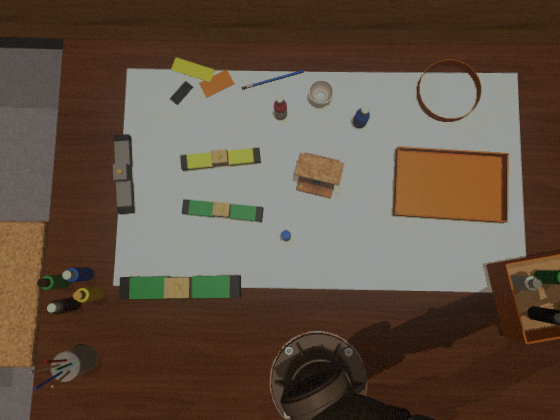

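View pics/scene0.png

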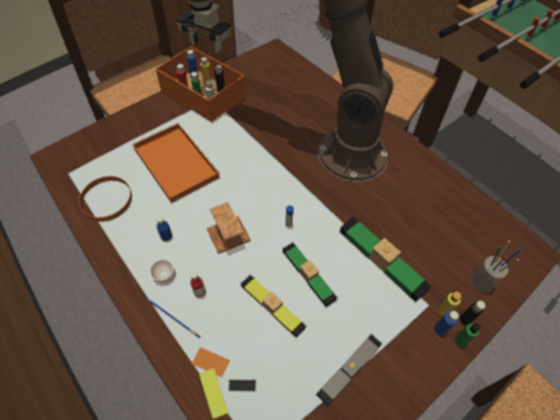

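The top view shows these things that could be mistaken for the targets:
- **Yellow:** yellow arm (220,159), grey arm (123,174) and yellow paper (193,69). I choose (220,159).
- **Green:** small green arm (222,210) and big green arm (180,287). I choose (222,210).
- **Fixtures:** the seat cork is at (319,168) and the orange lid at (451,185). The orange card at (217,83) and the box at bottom right aren't part of the job.

```bash
cat > m.py <<'E'
from h import *
def rect(W,mask,zlo,zhi):
    m=mask&(W[...,2]>zlo)&(W[...,2]<zhi); P=W[m]
    (c,s,a)=cv2.minAreaRect((P[:,:2]*1000).astype(np.float32))
    if s[0]<s[1]: a+=90; s=s[::-1]
    return np.round(c,1),np.round(s,1),"long axis deg from x: %.1f"%((a)%180),"z med %.4f n %d"%(np.median(P[:,2]),m.sum())
def box(W,x0,x1,y0,y1): return (W[...,0]>x0)&(W[...,0]<x1)&(W[...,1]>y0)&(W[...,1]<y1)
E
python3 - <<'E'
from m import *
z=np.load("c0.npz")
T,S=z["W"],z["V"]
def px(u0,u1,v0,v1):
    m=np.zeros(T.shape[:2],bool); m[v0:v1,u0:u1]=1; return m
for n,b in dict(yellow=(175,268,140,178),green=(176,270,195,228),seat=(285,355,140,205),tray=(388,515,140,230),big=(115,245,268,305)).items():
    m=px(*b); P=T[m]; print(n,T[(b[2]+b[3])//2,(b[0]+b[1])//2])
    x0,x1=np.nanmin(P[:,0]),np.nanmax(P[:,0]);y0,y1=np.nanmin(P[:,1]),np.nanmax(P[:,1])
    for lo,hi in {'seat':[(.07,.12),(.01,.06)],'tray':[(.02,.04),(-.005,.012)]}.get(n,[(.012,.032),(.036,.06)]):
        print('  top',lo,*rect(T,m,lo,hi)); print('  scn',lo,*rect(S,box(S,x0,x1,y0,y1),lo,hi))
a=z["a"]; save("crop.png",np.hstack([cv2.resize(a[130:235,170:360],None,fx=4,fy=4,interpolation=2)]))
E
```

```text
yellow [0.58577906 0.27122144 0.04895276]
  top 0.012 [594.6 278.5] [219.1  44.5] long axis deg from x: 97.0 z med 0.0254 n 998
  scn 0.012 [595.1 279.4] [222.5  43.3] long axis deg from x: 97.0 z med 0.0220 n 943
  top 0.036 [594.5 278.1] [44.2 39.5] long axis deg from x: 97.1 z med 0.0475 n 243
  scn 0.036 [594.6 279.8] [45.8 38. ] long axis deg from x: 97.0 z med 0.0438 n 222
green [0.44394223 0.26149604 0.0438093 ]
  top 0.012 [448.5 267.6] [219.7  40.7] long axis deg from x: 85.2 z med 0.0254 n 952
  scn 0.012 [449.8 268.8] [224.5  42.2] long axis deg from x: 85.3 z med 0.0221 n 845
  top 0.036 [448.4 267.4] [44.2 36.1] long axis deg from x: 84.9 z med 0.0474 n 231
  scn 0.036 [448.8 268.6] [44.4 38.7] long axis deg from x: 84.1 z med 0.0448 n 195
seat [0.54549034 0.00407927 0.08795759]
  top 0.07 [553.6   6.8] [119.6  60.7] long axis deg from x: 77.3 z med 0.0883 n 1049
  scn 0.07 [554.8   7. ] [122.7  60.9] long axis deg from x: 77.6 z med 0.0855 n 718
  top 0.01 [553.2   7. ] [110.5  99.2] long axis deg from x: 167.1 z med 0.0136 n 523
  scn 0.01 [555.8   8.7] [109.4  99.5] long axis deg from x: 166.3 z med 0.0119 n 359
tray [ 0.53106031 -0.36267292  0.0115226 ]
  top 0.02 [ 532.2 -355.9] [301.8 194. ] long axis deg from x: 87.1 z med 0.0309 n 906
  scn 0.02 [ 532.4 -356.5] [306.4 191.7] long axis deg from x: 86.9 z med 0.0272 n 451
  top -0.005 [ 535.8 -367.4] [356.8 255.3] long axis deg from x: 90.5 z med 0.0044 n 10188
  scn -0.005 [ 535.3 -368.6] [357.3 257.2] long axis deg from x: 90.0 z med 0.0009 n 4510
big [0.24431943 0.36078609 0.06864142]
  top 0.012 [239.5 371.2] [318.7  54.9] long axis deg from x: 92.0 z med 0.0309 n 103
  scn 0.012 [241.  371.8] [317.9  64.5] long axis deg from x: 91.0 z med 0.0293 n 754
  top 0.036 [240.3 370.5] [316.3  56.4] long axis deg from x: 91.6 z med 0.0375 n 1055
  scn 0.036 [242.  371.8] [315.5  56.9] long axis deg from x: 91.4 z med 0.0381 n 269
```

View pics/crop.png

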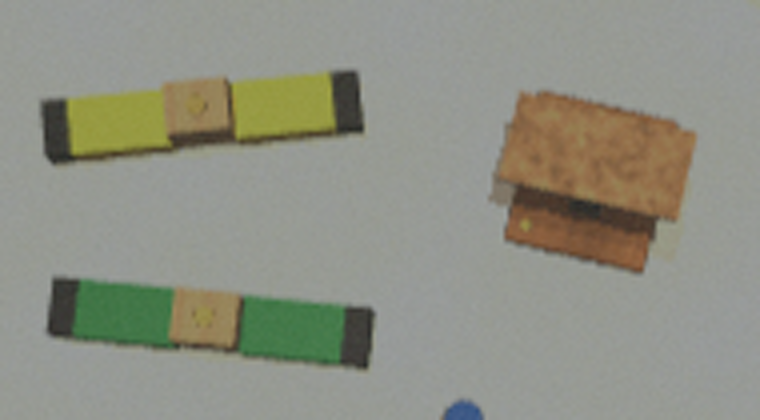

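The crop confirms the yellow arm at crop (200,105), the small green arm at (205,315) and the cork seat at (600,150). Their sizes match: both arms are about 220 mm long, the seat 120x60 and the lid 300x190. Next I move above the yellow hub.

>>> carry_out --pt "37.1 86.2 -9 1.326 9.18" --pt "37.1 86.2 -9 1.326 9.18" --pt "37.1 86.2 -9 1.326 9.18" --pt "37.1 86.2 -9 1.326 9.18" --pt "37.1 86.2 -9 1.326 9.18" --pt "37.1 86.2 -9 1.326 9.18" --pt "37.1 86.2 -9 1.326 9.18" --pt "37.1 86.2 -9 1.326 9.18" --pt "37.1 86.2 -9 1.326 9.18" --pt "37.1 86.2 -9 1.326 9.18" --pt "37.1 86.2 -9 1.326 9.18" --pt "37.1 86.2 -9 1.326 9.18" --pt "37.1 86.2 -9 1.326 9.18" --pt "37.1 86.2 -9 1.326 9.18" --pt "37.1 86.2 -9 1.326 9.18" --pt "37.1 86.2 -9 1.326 9.18" --pt "37.1 86.2 -9 1.326 9.18" --pt "37.1 86.2 -9 1.326 9.18" --pt "37.1 86.2 -9 1.326 9.18" --pt "37.1 86.2 -9 1.326 9.18" --squeeze 30

```text
clock: 2.1
position: [0.5938, 0.2856, 0.2002]
ee_rot: [-2.073, -2.355, -0.002]
force: [-0.0, 0.2, 0.3]
width: 0.997
```

```bash
cat > w.py <<'E'
import sys
from m import *
def look(name,x,y,zlo=.036,zhi=.06,cam="wrist",r=.035):
    im,W=cloud(cam); save(name,im); st=arm.observe()
    print("pos",np.round(st["position"],4),"rot",np.round(st["ee_rot"],3),"clock",st["clock"],"F",np.round(st["force"],2),"T",np.round(st["ft_torque"],3))
    a=st["ee_rot"]; print("jaw deg",(2*np.degrees(np.arctan2(a[1],a[0]))-90)%180)
    for zl,zh in ((zlo,zhi),):
        m=box(W,x-r,x+r,y-r,y+r)
        try: print(*rect(W,m,zl,zh))
        except Exception as e: print("none",e)
    return im,W
E
python3 - <<'E'
from w import *
im,W=look("w1.png",.595,.279)
E
```

```text
pos [0.5937 0.2822 0.2003] rot [-2.076e+00 -2.354e+00  2.000e-03] clock 2.15 F [-0.27 -0.03 -0.36] T [-0.047 -0.129  0.062]
jaw deg 7.168877652158642
[594.8 277.3] [45.1 35.9] long axis deg from x: 97.5 z med 0.0459 n 2162
```

View pics/w1.png

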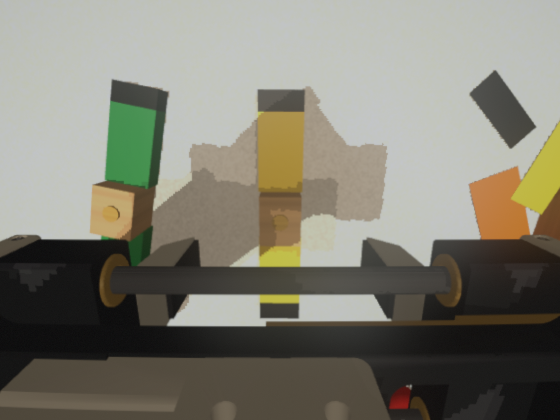

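The yellow hub is centred between the fingers at (280,215), with the jaws square to it. I'll go down and grip.

>>> carry_out --pt "0.1 -0.35 -4 0 9.18" --pt "0.1 -0.35 -8 0 9.18" --pt "0.1 -0.35 -11 0 9.18" --pt "0.1 -0.35 -12.1 0 9.18" --pt "0.1 -0.35 -12.1 0 9.18" --pt "0.1 -0.35 -12.1 0 9.18" --pt "0.1 -0.35 -12.1 0 2" --pt "0.1 -0.35 -12.1 0 2" --pt "0.1 -0.35 -12.1 0 2" --pt "0.1 -0.35 -12.1 0 2" --pt "0.1 -0.35 -12.1 0 2" --pt "0.1 -0.35 -12.1 0 2" --pt "0.1 -0.35 -12.1 0 2" --pt "0.1 -0.35 -12.1 0 2" --squeeze 30

```text
clock: 3.55
position: [0.5946, 0.2787, 0.0792]
ee_rot: [-2.076, -2.354, 0.002]
force: [-1.1, 0.2, 0.0]
width: 0.389
```

>>> carry_out --pt "0 0 4 0 2" --pt "0 0 8 0 2" --pt "0 0 12 0 2" --pt "-0.6 -4 14 -0.05 2" --pt "-1.2 -8 14 -0.1 2" --pt "-1.8 -12 14 -0.15 2" --pt "-2.4 -16 14 -0.2 2" --pt "-3 -20 14 -0.25 2" --pt "-3.6 -24 14 -0.3 2" --pt "-4.05 -27.2 14 -0.345 2" --pt "-4.05 -27.2 14 -0.345 2" --pt "-4.05 -27.2 14 -0.345 2" --pt "-4.05 -27.2 14 -0.345 2" --pt "-4.05 -27.2 14 -0.345 2" --pt "-4.05 -27.2 14 -0.345 2" --pt "-4.05 -27.2 14 -0.345 2" --squeeze 30

```text
clock: 5.15
position: [0.5542, 0.0074, 0.2192]
ee_rot: [-2.448, -1.964, 0.001]
force: [-0.4, -0.2, -0.5]
width: 0.389
```

```bash
python3 - <<'E'
from w import *
im,W=look("w2.png",.5542,.007,.16,.2)
im,W=look("t2.png",.5542,.007,.15,.18,"top",r=.14)
E
```

```text
pos [0.5542 0.0072 0.2192] rot [-2.448e+00 -1.963e+00  1.000e-03] clock 5.2 F [ 0.61 -0.28 -1.74] T [-0.133 -0.1    0.049]
jaw deg 167.45909034806306
[557.3  13.3] [61.9 60. ] long axis deg from x: 101.0 z med 0.1850 n 8908
pos [0.5542 0.0071 0.2192] rot [-2.448e+00 -1.963e+00  1.000e-03] clock 5.25 F [ 0.07 -0.24 -1.8 ] T [-0.102 -0.037  0.019]
jaw deg 167.44169421133097
[561.3  41.1] [150.7  42.1] long axis deg from x: 78.0 z med 0.1652 n 491
```

>>> carry_out --pt "0 0 -2 0 2" --pt "0 0 -4 0 2" --pt "0 0 -5 0 2" --pt "0 0 -5.25 0 2" --pt "0 0 -5.25 0 2" --pt "0 0 -5.25 0 2" --pt "0 0 -5.25 0 7" --pt "0 0 -5.25 0 7" --pt "0 0 -5.25 0 7" --pt "0 0 -5.25 0 7" --pt "0 0 -5.25 0 7" --pt "0 0 -5.25 0 7" --pt "0 0 -5.25 0 7" --pt "0 0 -5.25 0 7" --pt "0 0 -5.25 0 7" --pt "0 0 -5.25 0 7" --pt "0 0 -5.25 0 7" --pt "0 0 -5.25 0 7" --pt "0 0 -5.25 0 7" --pt "0 0 -5.25 0 7"

```text
clock: 7.25
position: [0.5541, 0.0071, 0.1667]
ee_rot: [-2.448, -1.963, 0.001]
force: [0.6, -0.7, -0.8]
width: 0.764
```

```bash
cat > tilt.py <<'E'
from w import *
def tilt(name,c=(.5542,.007),deg=77.4):
    im,W=cloud("scene"); save(name,im)
    u=np.array([np.cos(np.radians(deg)),np.sin(np.radians(deg))]); n=np.array([u[1],-u[0]])
    d=W[...,:2]-np.array(c); s=d@u; t=d@n; z=W[...,2]
    hsv=cv2.cvtColor(im,cv2.COLOR_RGB2HSV); col=(hsv[...,1]>120)&(hsv[...,0]>20)&(hsv[...,0]<85)
    m=(abs(s)<.13)&(abs(t)<.04)&(z>.06)&(z<.16)&col
    p=np.polyfit(s[m],z[m],1); print("blades n",m.sum(),"tilt deg",np.degrees(np.arctan(p[0])),"z0",p[1],"s range",s[m].min(),s[m].max())
    for a,b in((-.09,-.03),(.03,.09)):
        k=m&(s>a)&(s<b); print(a,k.sum(),np.median(z[k]) if k.any() else None)
    h=(abs(s)<.05)&(abs(t)<.035)&(z>.122)&(z<.145); 
    if h.any(): print("hub",np.median(s[h]),np.median(t[h]),h.sum())
    st=arm.observe(); print(st["clock"],st["position"],st["width"])
    return im
E
python3 - <<'E'
from tilt import *
im=tilt("s3.png"); save("s3c.png",cv2.resize(im[150:290,150:330],None,fx=4,fy=4))
E
```

```text
blades n 320 tilt deg -11.963460304995065 z0 0.10984224918588739 s range -0.06156392853548718 0.09932388728747153
-0.09 24 0.11993948193291479
0.03 237 0.09704757678765352
hub 0.015222983382025919 0.0009025477149963367 153
7.3 [0.55415869 0.00706017 0.16669196] 0.7619865085380338
```

View pics/s3c.png

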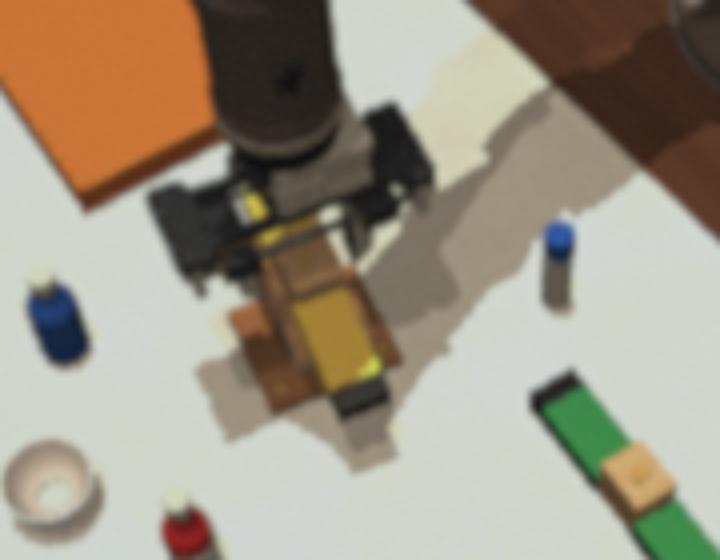

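Yellow is tipped about 12°, against the stop, with its near blade down at crop (345,340). It was seated centred, so yellow is the bad arm. I'll regrip it at the shifted hub and lift.

>>> carry_out --pt "0.15 0.7 0 0 7" --pt "0.15 0.7 0 0 7" --pt "0.15 0.7 0 0 7" --pt "0.15 0.7 0 0 2" --pt "0.15 0.7 0 0 2" --pt "0.15 0.7 0 0 2" --pt "0.15 0.7 0 0 2" --pt "0.15 0.7 0 0 2" --pt "0.15 0.7 0 0 2" --pt "0.15 0.7 0 0 2" --pt "0.15 0.7 0 0 2" --pt "0.15 0.7 4 0 2" --pt "0.15 0.7 8 0 2" --pt "0.15 0.7 8 0 2" --pt "0.15 0.7 8 0 2" --squeeze 35

```text
clock: 8.8
position: [0.5558, 0.014, 0.2472]
ee_rot: [-2.449, -1.963, -0.0]
force: [-0.3, 0.8, -2.3]
width: 0.392
```

>>> carry_out --pt "-0.3 -5 0 0 2" --pt "-0.6 -10 0 0 2" --pt "-0.9 -15 0 0.05 2" --pt "-1.3 -20 0 0.1 2" --pt "-1.6 -25 0 0.167 2" --pt "-2 -30 0 0.167 2" --pt "-2.3 -34 0 0.167 2" --pt "-2.35 -37 0 0.167 2" --pt "-2.35 -37 0 0.167 2" --pt "-2.35 -37 0 0.167 2" --pt "-2.35 -37 -4 0.167 2" --pt "-2.35 -37 -8 0.167 2" --pt "-2.35 -37 -11 0.167 2" --pt "-2.35 -37 -13 0.167 2" --pt "-2.35 -37 -13.7 0.167 2" --pt "-2.35 -37 -13.7 0.167 2" --pt "-2.35 -37 -13.7 0.167 2"

```text
clock: 10.5
position: [0.5331, -0.3554, 0.1111]
ee_rot: [-2.277, -2.163, -0.001]
force: [0.7, -0.2, -0.9]
width: 0.39
```

>>> carry_out --pt "0 0 -0.1 0 4.2" --pt "0 0 -0.1 0 5" --pt "0 0 -0.1 0 6" --pt "0 0 -0.1 0 7" --pt "0 0 -0.1 0 8" --pt "0 0 -0.1 0 8" --pt "0 0 -0.1 0 9" --pt "0 0 3 0 9" --pt "0 0 7 0 9" --pt "0 0 11 0 9" --pt "0 5 14 0 9" --pt "0 10 14 0 9" --pt "0 15 14 0 9" --pt "0 20 14 0 9" --pt "0 25 14 0 9" --pt "0 30 14 0 9" --pt "0 30 14 0 9"

```text
clock: 12.2
position: [0.5329, -0.0479, 0.2518]
ee_rot: [-2.266, -2.172, -0.006]
force: [0.5, -0.8, -0.8]
width: 0.978
```

```bash
python3 - <<'E'
from w import *
im,W=look("t4.png",.532,-.356,.038,.065,"top",r=.09)
im2,V=cloud("scene")
m=box(V,.43,.63,-.52,-.2); print(*rect(V,m,.036,.065)); print(*rect(V,box(V,.4,.52,.13,.4),.036,.065))
m=box(W,.4,.52,.13,.4); print(*rect(W,m,.036,.065))
save("t4c.png",np.hstack([cv2.resize(im[120:260,170:520],None,fx=2.2,fy=2.2)]))
E
```

```text
pos [ 0.533  -0.0501  0.2516] rot [-2.268 -2.171 -0.004] clock 12.25 F [ 0.27  0.53 -0.59] T [ 0.058 -0.106 -0.005]
jaw deg 177.4850398122154
[ 535.2 -363. ] [43.6 36.7] long axis deg from x: 86.8 z med 0.0512 n 226
[ 514.8 -379. ] [220.9  61. ] long axis deg from x: 31.4 z med 0.0468 n 137
[449.7 268.5] [45.2 37.3] long axis deg from x: 85.3 z med 0.0446 n 196
[448.3 267.4] [44.7 36.1] long axis deg from x: 85.9 z med 0.0474 n 231
```

View pics/t4c.png

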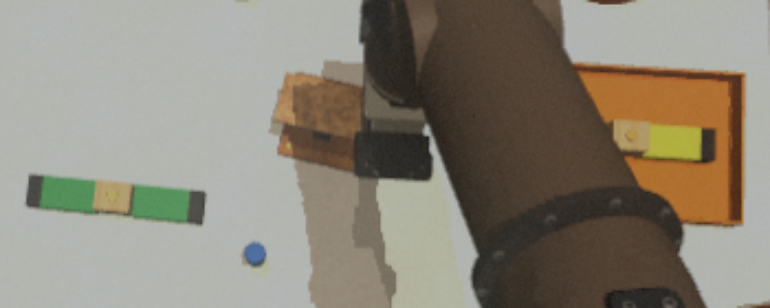

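The yellow arm lies flat in the lid, its hub at crop (631,136). Green hasn't moved: crop (112,197), world (0.449, 0.268). I'll fetch it.

>>> carry_out --pt "-1.3 5 0 -0.038 9.18" --pt "-2.6 10 0 -0.038 9.18" --pt "-3.9 15 0 -0.038 9.18" --pt "-5.2 20 0 -0.038 9.18" --pt "-6.5 25 -1 -0.038 9.18" --pt "-7.8 30 -3 -0.038 9.18" --pt "-8.4 31.8 -5 -0.038 9.18" --pt "-8.4 31.8 -7 -0.038 9.18" --pt "-8.4 31.8 -7 -0.038 9.18" --pt "-8.4 31.8 -7 -0.038 9.18" --pt "-8.4 31.8 -7 -0.038 9.18" --pt "-8.4 31.8 -7 -0.038 9.18"

```text
clock: 13.5
position: [0.4503, 0.2639, 0.1824]
ee_rot: [-2.316, -2.122, -0.004]
force: [-0.5, -0.1, 1.1]
width: 0.999
```

```bash
python3 - <<'E'
from w import *
im,W=look("w5.png",.449,.268)
E
```

```text
pos [0.45   0.2641 0.1823] rot [-2.315 -2.122 -0.004] clock 13.55 F [ 0.42  0.11 -0.13] T [-0.054 -0.138 -0.048]
jaw deg 175.0168754687743
[449.5 266.6] [44.  36.1] long axis deg from x: 85.1 z med 0.0459 n 2497
```

>>> carry_out --pt "-0.1 0.32 -4 0 9.18" --pt "-0.1 0.32 -8 0 9.18" --pt "-0.1 0.32 -10.3 0 9.18" --pt "-0.1 0.32 -10.3 0 9.18" --pt "-0.1 0.32 -10.3 0 9.18" --pt "-0.1 0.32 -10.3 0 2" --pt "-0.1 0.32 -10.3 0 2" --pt "-0.1 0.32 -10.3 0 2" --pt "-0.1 0.32 -10.3 0 2" --pt "-0.1 0.32 -10.3 0 2" --pt "-0.1 0.32 -10.3 0 2" --pt "-0.1 0.32 -10.3 0 2" --pt "-0.1 0.32 -10.3 0 2" --pt "-0.1 0.32 -6 0 2" --pt "-0.1 0.32 -2 0 2" --pt "-0.1 0.32 2 0 2" --pt "-0.1 0.32 4 0 2" --pt "-0.1 0.32 4 0 2" --squeeze 30

```text
clock: 15.35
position: [0.4501, 0.2682, 0.2252]
ee_rot: [2.316, 2.122, 0.012]
force: [0.4, -0.4, -2.3]
width: 0.393
```

>>> carry_out --pt "1.6 -4 0 -0.02 2" --pt "3.2 -8 0 -0.04 2" --pt "4.8 -12 0 -0.06 2" --pt "6.4 -16 0 -0.08 2" --pt "8 -20 0 -0.1 2" --pt "9.6 -24 0 -0.133 2" --pt "10.4 -26.1 0 -0.133 2" --pt "10.4 -26.1 0 -0.133 2" --pt "10.4 -26.1 0 -0.133 2" --pt "10.4 -26.1 0 -0.133 2" --pt "10.4 -26.1 0 -0.133 2"

```text
clock: 16.45
position: [0.5537, 0.0087, 0.225]
ee_rot: [2.449, 1.967, 0.012]
force: [-0.5, -0.5, -1.3]
width: 0.387
```

>>> carry_out --pt "0.05 -0.15 -2 0 2" --pt "0.05 -0.15 -4 0 2" --pt "0.05 -0.15 -5.5 0 2" --pt "0.05 -0.15 -5.8 0 2" --pt "0.05 -0.15 -5.8 0 2" --pt "0.05 -0.15 -5.8 0 2" --pt "0.05 -0.15 -5.8 0 2"

```text
clock: 17.15
position: [0.5543, 0.0077, 0.1673]
ee_rot: [2.449, 1.967, 0.013]
force: [-0.0, -0.9, -0.8]
width: 0.39
```

>>> carry_out --pt "0 0 -0.05 0 4.5" --pt "0 0 -0.05 0 6" --pt "0 0 -0.05 0 7.5" --pt "0 0 -0.05 0 9" --pt "0 0 -0.05 0 9" --pt "0 0 -0.05 0 9" --pt "0 0 -0.05 0 9" --pt "0 0 -0.05 0 9" --pt "0 0 2 0 9" --pt "0 0 5 0 9" --pt "0 0 9 0 9" --pt "0 0 12 0 9" --pt "-4 0 14 0 9" --pt "-8 0 14 0 9" --pt "-12 0 14 0 9" --pt "-14 0 14 0 9" --pt "-14 0 14 0 9" --pt "-14 0 14 0 9"

```text
clock: 18.95
position: [0.4145, 0.0075, 0.3077]
ee_rot: [2.448, 1.966, 0.014]
force: [-0.1, -0.1, -0.6]
width: 0.983
```

```bash
python3 - <<'E'
from tilt import *
im=tilt("s6.png")
a,W=look("t6.png",.5542,.007,.122,.15,"top",r=.05)
V=cloud("scene")[1]; print(*rect(V,box(V,.5,.61,-.05,.06),.122,.15)); print(*rect(W,box(W,.45,.62,-.45,-.27),.04,.065))
save("s6c.png",np.hstack([cv2.resize(im[100:290,120:330],(440,400)),cv2.resize(a[120:240,240:360],(400,400))]))
E
```

```text
blades n 409 tilt deg -1.0878526454719823 z0 0.10956806664974658 s range -0.09126146272512718 0.0973925337162903
-0.09 154 0.11071829515230872
0.03 226 0.10833671377441816
hub 0.0059047396708750205 0.0019760634374350224 187
19.0 [0.41500609 0.00761945 0.30763064] 0.9810573992814638
pos [0.4152 0.0077 0.3075] rot [2.448 1.967 0.014] clock 19.05 F [ 0.68 -0.14 -1.38] T [-0.012 -0.086 -0.022]
jaw deg 167.55798747819952
[0. 0.] [0. 0.] long axis deg from x: 0.0 z med nan n 0
[556.2   9.2] [47.7 37.4] long axis deg from x: 80.2 z med 0.1315 n 187
[ 535.  -362.7] [45.4 37.1] long axis deg from x: 86.2 z med 0.0516 n 242
  return _methods._mean(a, axis=axis, dtype=dtype,
  ret = ret.dtype.type(ret / rcount)
```

View pics/s6c.png

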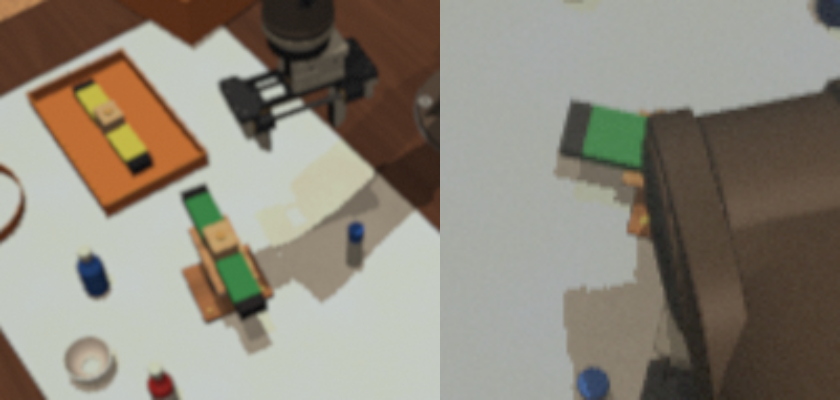

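Green rests level on the seat (about 1° tilt, hub within about 3 mm of the middle). Yellow lies in the lid, and the gripper is clear of everything. I'll hand the job in.

```bash
python3 - <<'E'
from tilt import *
tilt("s7.png"); arm.sign_off()
E
```

```text
blades n 407 tilt deg -1.128406901437453 z0 0.10977063578889247 s range -0.09167239738269663 0.09779325710453392
-0.09 154 0.1112166327248919
0.03 224 0.10858338615349813
hub 0.005018373971732791 0.002152970937528134 188
19.15 [0.41508787 0.00776768 0.30721821] 0.9767931966636766
the job is handed in; nothing more can be done
```

The yellow arm is the one with the lead, so it is now in the orange lid, and the sound green arm rests level on the balancer. I handed the job in at about 19 s; no verdict was reported.

- **Test:** laid centred on the seat and let go, yellow tipped to about 12°, the stop.
- **Green on the seat:** just before hand-in it was steady at about 1.1° from level. Its hub was 2–5 mm from the middle, lying within about 3° of the seat's y.
- **Yellow in the lid:** it lies flat, with its hub about 7 mm from the lid's centre.
- **Robot:** the gripper was clear of everything at hand-in.

One check failed: the last top-camera measurement of the green hub found nothing because the robot arm blocked the view. The green figures therefore come from the scene camera alone.

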